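Line up and pump-seal the snack boxes

TASK

Stand each of the three clear snack boxes squarely on the tray pad of its lid's colour, so that they make a neat side-by-side row with their long sides along the pads' long sides. Only when all three are in place and let go, seal them by pressing the square pump heads one after another, aqua first, then yellow, then red, each fully down to its stop and held there for half a second before letting it spring back up. Keep the boxes upright throughout, finish with all three still square on their pads, and leave the tiffin, mug, lunchbox and spatula where they are.

Things in the scene. Friction and masses are not known exactly. Their poses are not given: they have to be found in the camera images.
- box_aqua: clear acrylic snack box with an aqua lid, 100 (x) x 64 (y) x 82 mm high to the lid's top; 0.35 kg; origin at the centre of its underside, z up. In the middle of the lid stands the box's square aqua pump head, 36 x 36 mm, 30 mm tall, sides parallel to the box's, rising from the lid top at z = 82 mm to z = 112 mm. The head is strong enough to lift the box by. Loose; starts upright on the bench
- box_yellow: the same snack box with a yellow lid and yellow pump head
- box_red: the same snack box with a red lid and red pump head
- pump_aqua (a joint): travel of the aqua pump head in m: 0 = up (sprung), 0.014 = fully down at its stop. The spring needs 6 N to start and 11 N at the stop, and pushes the head back up when let go
- pump_yellow (a joint): the same for the yellow pump head
- pump_red (a joint): the same for the red pump head
- head_aqua (a point): centre of the top face of the aqua pump head, 112 mm above the box's underside when up; z up
- head_yellow (a point): the same for the yellow pump head
- head_red (a point): the same for the red pump head
- tray: dark wooden tray, 165 (x) x 330 (y) mm, rim 16 mm high and 8 mm thick, floor 8 mm above the bench; fixed; origin at the centre of its underside. Three coloured pads lie side by side along its y axis, 95 mm from centre to centre; which colour lies where varies
- pad_aqua: aqua silicone pad fixed on the tray's floor, 112 (x) x 76 (y) x 2 mm, its top 10 mm above the bench; origin at the centre of its underside, axes parallel to the tray's. The box with the aqua lid belongs here, its x axis along the pad's x axis, either way round
- pad_yellow: the same in yellow, for the box with the yellow lid
- pad_red: the same in red, for the box with the red lid
- tiffin: bystander: three-tier steel tiffin, 110 mm across, 125 mm over its side bars, 188 mm high with its bail handle (along its y axis); loose, 0.9 kg; origin at the centre of its underside
- mug: bystander: grey ceramic mug, 84 mm across, 95 mm high, handle to its +y; loose; origin at the centre of its underside
- lunchbox: bystander: aqua plastic lunchbox with a white latch, 134 (x) x 184 (y) x 61 mm high; loose; origin at the centre of its underside
- spatula: bystander: silicone spatula 260 mm long lying flat on the bench along its x axis; loose; origin under its middle

How it is judged:
On the way, in this order (a step that is already met when the one before it is completed fails the run):
1. all three boxes stand on the pads of their own colours, let go, heads up (x of box_aqua in the frame of pad_aqua between -0.012 and 0.012 m and y of box_aqua in the frame of pad_aqua between -0.012 and 0.012 m and z of box_aqua in the frame of pad_aqua between -0.003 and 0.007 m and angle between the x axis of box_aqua and the x axis of pad_aqua, either way round below 0.15 rad and angle between each of box_aqua, box_yellow, box_red's own z axis and vertical below 0.1 rad and x of box_yellow in the frame of pad_yellow between -0.012 and 0.012 m and y of box_yellow in the frame of pad_yellow between -0.012 and 0.012 m and z of box_yellow in the frame of pad_yellow between -0.003 and 0.007 m and angle between the x axis of box_yellow and the x axis of pad_yellow, either way round below 0.15 rad and x of box_red in the frame of pad_red between -0.012 and 0.012 m and y of box_red in the frame of pad_red between -0.012 and 0.012 m and z of box_red in the frame of pad_red between -0.003 and 0.007 m and angle between the x axis of box_red and the x axis of pad_red, either way round below 0.15 rad and linear speed of each of box_aqua, box_yellow, box_red below 0.02 m/s and angular speed of each of box_aqua, box_yellow, box_red below 0.15 rad/s and value of joint each of pump_aqua, pump_yellow, pump_red below 0.002 m and contact force between the fingers and box_aqua below 0.1 N and contact force between the fingers and box_yellow below 0.1 N and contact force between the fingers and box_red below 0.1 N), for 0.2 s.
2. the aqua pump head is held down at its stop while its box stands on its pad (value of joint pump_aqua above 0.0122 m and x of box_aqua in the frame of pad_aqua between -0.012 and 0.012 m and y of box_aqua in the frame of pad_aqua between -0.012 and 0.012 m and z of box_aqua in the frame of pad_aqua between -0.003 and 0.007 m and angle between the x axis of box_aqua and the x axis of pad_aqua, either way round below 0.15 rad and angle between box_aqua's own z axis and vertical below 0.1 rad), for 0.25 s.
3. the yellow pump head is held down at its stop while its box stands on its pad (value of joint pump_yellow above 0.0122 m and x of box_yellow in the frame of pad_yellow between -0.012 and 0.012 m and y of box_yellow in the frame of pad_yellow between -0.012 and 0.012 m and z of box_yellow in the frame of pad_yellow between -0.003 and 0.007 m and angle between the x axis of box_yellow and the x axis of pad_yellow, either way round below 0.15 rad and angle between box_yellow's own z axis and vertical below 0.1 rad), for 0.25 s.
4. the red pump head is held down at its stop while its box stands on its pad (value of joint pump_red above 0.0122 m and x of box_red in the frame of pad_red between -0.012 and 0.012 m and y of box_red in the frame of pad_red between -0.012 and 0.012 m and z of box_red in the frame of pad_red between -0.003 and 0.007 m and angle between the x axis of box_red and the x axis of pad_red, either way round below 0.15 rad and angle between box_red's own z axis and vertical below 0.1 rad), for 0.25 s.
At the end, for the whole second after the job is handed in: each box within 12 mm of its own pad's centre (each pad axis), resting on it, square within 0.15 rad, upright within 0.1 rad; pump heads up within 2 mm; boxes at rest; tiffin, mug, lunchbox and spatula within 30 mm of their starts (x of box_aqua in the frame of pad_aqua between -0.012 and 0.012 m and y of box_aqua in the frame of pad_aqua between -0.012 and 0.012 m and z of box_aqua in the frame of pad_aqua between -0.003 and 0.007 m and angle between the x axis of box_aqua and the x axis of pad_aqua, either way round below 0.15 rad and angle between each of box_aqua, box_yellow, box_red's own z axis and vertical below 0.1 rad and x of box_yellow in the frame of pad_yellow between -0.012 and 0.012 m and y of box_yellow in the frame of pad_yellow between -0.012 and 0.012 m and z of box_yellow in the frame of pad_yellow between -0.003 and 0.007 m and angle between the x axis of box_yellow and the x axis of pad_yellow, either way round below 0.15 rad and x of box_red in the frame of pad_red between -0.012 and 0.012 m and y of box_red in the frame of pad_red between -0.012 and 0.012 m and z of box_red in the frame of pad_red between -0.003 and 0.007 m and angle between the x axis of box_red and the x axis of pad_red, either way round below 0.15 rad and linear speed of each of box_aqua, box_yellow, box_red below 0.02 m/s and angular speed of each of box_aqua, box_yellow, box_red below 0.15 rad/s and value of joint each of pump_aqua, pump_yellow, pump_red below 0.002 m and distance of each of tiffin, mug, lunchbox, spatula from where it was at the start of the episode below 0.03 m); the robot touches nothing.
It fails at once if the tiffin is moved more than 30 mm or tipped (distance of tiffin from where it was at the start of the episode above 0.03 m or angle between tiffin's own z axis and vertical above 0.35 rad).
It fails at once if the mug is moved more than 30 mm or tipped (distance of mug from where it was at the start of the episode above 0.03 m or angle between mug's own z axis and vertical above 0.35 rad).
It fails at once if the lunchbox is moved more than 30 mm or tipped (distance of lunchbox from where it was at the start of the episode above 0.03 m or angle between lunchbox's own z axis and vertical above 0.35 rad).
It fails at once if the spatula is moved more than 30 mm or tipped (distance of spatula from where it was at the start of the episode above 0.03 m or angle between spatula's own z axis and vertical above 0.35 rad).
It fails at once if a snack box is tipped (angle between any of box_aqua, box_yellow, box_red's own z axis and vertical above 0.35 rad).
It also fails if it takes over 72 s, if anything falls off the work surface, if the arm or the gripper's body presses on something with over 40 N, if the wrist force passes 120 N, or if a joint passes its speed limit or range.

ROBOT

A 7-joint arm with a two-finger parallel gripper is mounted at the origin on the work surface. World frame = base frame: x ahead of the robot, y to its left, z up, the work surface at z = 0. Lengths are in m, angles in rad, forces in N, time in s.
With the tool pointing down it reaches from about 0.4 to 0.9 m from the base axis. Payload 5.6 kg.
Tool frame: the origin (TCP) lies on the mounting face of the last link; the fingertips stand 190 mm ahead of it and the grasp point (between the pads) lies 171 mm ahead of it; z points along the fingers, y is the line along which they close (so a half turn about z gives the same grasp; the last joint's range is limited). The gripper opens to 92 mm and grips with 3 to 60 N. Pads are 20 mm wide; open, the fingers measure 128 mm over their backs; the gripper's body (75 mm by 189 mm) begins 69 mm behind the grasp point.
Start: joints at [1.124, 0.468, -0.012, 1.603, 0.006, 1.071, -0.056], TCP at [0.255, -0.598, 0.405] pointing down, gripper open.
Joint ranges: [-2.53, 2.53], [-0.31, 2.02], [-1.57, 1.55], [0.28, 2.44], [-1.29, 4.43], [0.15, 1.84], [-2.92, 2.92]. Speed limits (rad/s): [2.57, 2.57, 3.14, 3.14, 3.14, 3.14, 3.14].

INTERFACE

Orientations are given as a unit quaternion [x, y, z, w].
In Python, from plant import bot gives the robot as it stands.
- The arm moves only by the tool play_rows, never from a script. Its argument "deltas" is a list of rows, each a list of 3 entries, a list of its own where there are three numbers: the shift along the tool's x, y, z in m, then the turn about the tool's z in rad, then the opening, from 0 (shut) to 1 (fully open). In form: [[[dx, dy, dz], yaw, jaw], ...]. A call has 1 to 12 rows; each row is the pose to reach, as a shift and turn from the pose commanded when the call began, along the tool's axes at that moment; what a row does not reach only later rows make up. A row lasts 1/10 s, in which the tool goes at most 50 mm and 8.59 degrees, less where a joint would pass 70% of its speed; a pose out of reach is approached as far as the arm can. A call with a gripper value outside its range is refused whole. The fingers move at their own pace and stop on an object; "grip_force" is the grip in N (left out, the last holds). Time passes only in rows, so rows that repeat a pose let the fingers close. It gives the time, the measured TCP pose, the force, the opening and the grip force at its end, in the units of the state.
- bot.read_state(): the state, without advancing time (a new reading comes with each control period).
- bot.snapshot(name): name is "scene" or "side" or "wrist"; returns the picture (420x560x3 uint8, red, green, blue); there is no depth.
- bot.camera_model(name): a dict with "fx", "fy", "cx", "cy" (pixels), "k1" (the pictures are not rectified: a ray, as slopes to the right and down, at radius r is drawn at 1 + k1 r^2 times it, then the intrinsics apply), "R" (3x3) and "t" (3): a world point X has camera coordinates R X + t; the wrist camera has in their place "T_tool_cam" (4x4, takes a point from camera to tool coordinates, whose origin is the TCP and whose axes are the flange's). Camera axes: x right, y down, z forward; pixel columns grow to the right and rows downward; lengths in m; the calibration is good to about 2 mm. A picture is of the moment at which its call begins: read the wrist's pose just before it. camera_model takes no time and is no camera call.
- bot.job_done(): hands the job in; it is judged then, once.
The state is a dict: "t": time; "qpos": joint angles; "joint_vel": joint speeds; "effort": joint torques, N m; "tool_pos": TCP position; "tool_rot": TCP orientation; "force": force on the tool from outside, world axes, zero at the start; "torque": the same for the moment, N m; "width": opening from 0.0 (shut) to 1.0 (fully open); "grip_force": force on a finger pad.
Only numpy, scipy, OpenCV 4.12 (cv2) and the standard library are available. Lean on these libraries where they do the work, as an engineer would, in place of code of your own. Each camera call takes 0.05 s, during which the arm holds its last target. There are 200 camera calls.

## Working session

There is one attempt and no reset: what is moved stays moved. The work goes in short steps, Python scripts to look and compute and a tool call to move; the robot and the scene stay as the last step left them, time stands still between calls to the robot, and variables do not carry over. Pictures are saved under pics/ and viewed, at most 13 in all, crops included, and the job is handed in when it is done.

Besides the shell and the picture viewer there is one more tool, called after "Emit:" as name(argument=value, ...), one argument or row to a line, values as JSON. play_rows: Moves the arm, as the interface text tells. Its arguments: {"type":"object","properties":{"deltas":{"type":"array"},"grip_force":{"type":"number"}},"required":["deltas"]}

```bash
mkdir -p pics
python3 - <<'E'
from plant import bot
import cv2,numpy as np
s=bot.read_state();print(s['t'],s['tool_pos'],s['tool_rot'],s['width'],s['force'])
for n in("scene","side","wrist"):
    cv2.imwrite(f"pics/{n}0.png",bot.snapshot(n)[:,:,::-1]);m=bot.camera_model(n)
    print(n,{k:np.round(v,4).tolist() for k,v in m.items()})
a=cv2.imread("pics/scene0.png");b=cv2.imread("pics/side0.png")
cv2.imwrite("pics/s1.png",cv2.resize(a,(800,600),interpolation=cv2.INTER_CUBIC))
E
```

```text
0.0 [ 0.25524749 -0.5975228   0.40376492] [ 9.79695832e-01  2.00487769e-01 -2.21805157e-04 -8.26045371e-04] 1.0036133524756112 [ 0.56404541 -0.52779644 -0.25738432]
scene {'fx': 475.9716, 'fy': 475.9716, 'cx': 272.5183, 'cy': 208.0188, 'k1': -0.1201, 'R': [[0.4939, 0.8694, -0.0138], [0.6846, -0.3986, -0.6102], [-0.5361, 0.2919, -0.7921]], 't': [-0.2017, -0.3727, 1.6845]}
side {'fx': 406.8006, 'fy': 406.8006, 'cx': 277.3605, 'cy': 210.5425, 'k1': 0.0138, 'R': [[-0.9896, -0.1436, -0.0051], [-0.0879, 0.6331, -0.7691], [0.1136, -0.7607, -0.6391]], 't': [0.5663, 0.1721, 0.9883]}
wrist {'fx': 324.2168, 'fy': 324.2168, 'cx': 278.6885, 'cy': 207.0417, 'k1': 0.0147, 'T_tool_cam': [[0.0005, -0.9546, -0.298, 0.0852], [1.0, 0.001, -0.0013, 0.0001], [0.0015, -0.298, 0.9546, 0.0194], [0.0, 0.0, 0.0, 1.0]]}
```

View pics/s1.png

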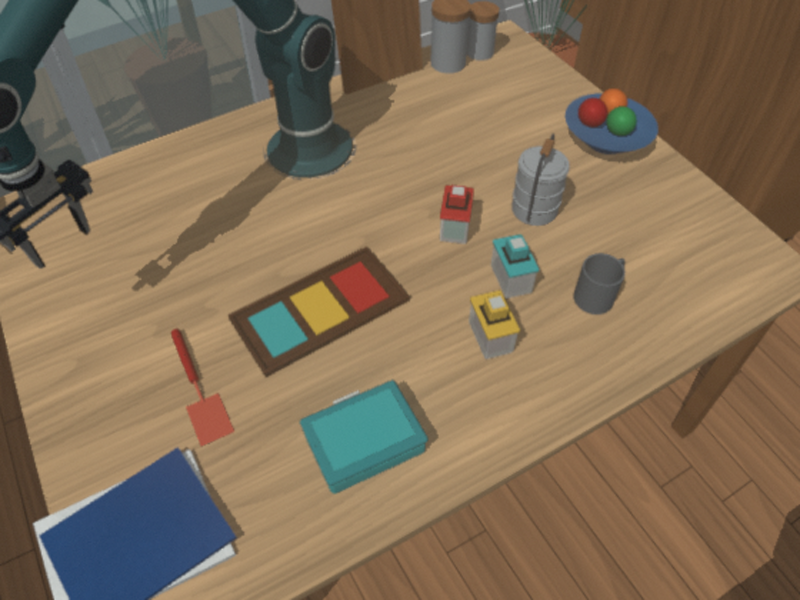

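View pics/side0.png

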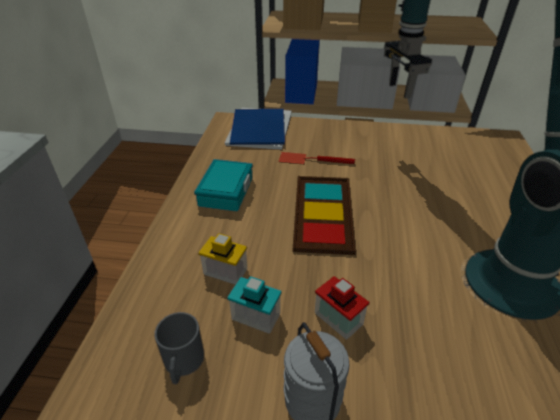

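The scene view shows the tray with pads aqua (278,328), yellow (320,307) and red (360,287). The lids are red (457,203), aqua (515,255) and yellow (494,316). In the side view the lids are at about (342,300), (255,297) and (222,250). I'll enlarge the boxes to read the corners.

```bash
cat > h.py <<'E'
import numpy as np,cv2
from plant import bot
def ray(n,uv):
    m=bot.camera_model(n);uv=np.atleast_2d(np.array(uv,float))
    d=(uv-[m['cx'],m['cy']])/m['fx'];p=d.copy()
    for _ in range(20):p=d/(1+m['k1']*(p**2).sum(1,keepdims=True))
    R=np.array(m['R']);return -R.T@np.array(m['t']),np.c_[p,np.ones(len(p))]@R
def plane(n,uv,z):
    c,d=ray(n,uv);return (c+d*((z-c[2])/d[:,2:]))[:,:2]
E
python3 - <<'E'
from h import *
S=cv2.imread("pics/scene0.png");D=cv2.imread("pics/side0.png")
C=[(S,[(320,145),(361,180),(346,221)]),(D,[(342,300),(255,297),(223,250)])]
rows=[]
for im,cs in C:
    r=[]
    for (u,v) in cs:
        c=im[v-27:v+27,u-25:u+25]
        c=cv2.resize(c,None,fx=5.3,fy=5.3,interpolation=cv2.INTER_CUBIC)
        for k in range(0,50,10):
            x=int((k+.5)*5.3);cv2.line(c,(x,0),(x,6),(255,255,255),1);cv2.putText(c,str(u-25+k),(x,16),0,.35,(255,255,255))
            y=int((k+.5)*5.3);cv2.line(c,(0,y),(6,y),(255,255,255),1);cv2.putText(c,str(v-27+k),(8,y+4),0,.35,(255,255,255))
        r.append(c)
    rows.append(np.hstack(r))
cv2.imwrite("pics/crops.png",np.vstack(rows))
# pads
for n,im in(("scene",S),("side",D)):
    hsv=cv2.cvtColor(im,cv2.COLOR_BGR2HSV)
    seeds=[(195,229),(224,215),(252,201)] if n=="scene" else [(323,192),(323,211),(323,233)]
    for k,(u,v) in zip("ayr",seeds):
        h=hsv[v,u].astype(int);dh=np.abs((hsv[:,:,0].astype(int)-h[0]+90)%180-90)
        m=((dh<7)&(hsv[:,:,1]>120)&(hsv[:,:,2]>.6*h[2])).astype(np.uint8)
        _,l=cv2.connectedComponents(m);m=(l==l[v,u]).astype(np.uint8)
        c=max(cv2.findContours(m,0,1)[0],key=cv2.contourArea).reshape(-1,2)
        P=plane(n,c,.010);r=cv2.minAreaRect((P*1000).astype(np.float32));print(n,k,np.round(r[0],1),np.round(r[1],1),round(r[2],1))
E
```

```text
scene a [ 472.9 -291.4] [105.4  71. ] 3.6
scene y [ 466. -197.] [116.3  79.6] 3.7
scene r [ 460.4 -102.2] [117.4  80.1] 3.6
side a [ 472.  -290.4] [112.5  78.5] 3.7
side y [ 466.1 -196.2] [113.   80.3] 3.7
side r [ 460.2 -101.6] [114.8  80. ] 3.8
```

View pics/crops.png

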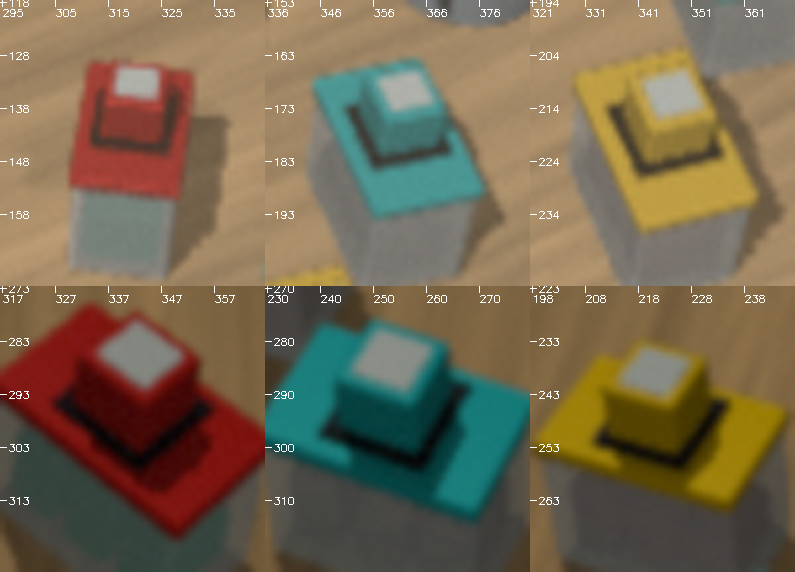

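Lid corners are readable in all six crops. Red scene, for example, is at (311,129), (331,131), (328,155), (308,153). Next I turn them into poses.

Run:
```python
from h import *
d={("scene","red"):(295,118,[(88,62),(194,70),(178,198),(69,186)]),
("scene","aqua"):(336,153,[(48,78),(155,60),(220,190),(111,214)]),
("scene","yellow"):(321,194,[(42,72),(156,50),(227,203),(113,229)]),
("side","red"):(317,273,[(88,18),(268,146),(178,250),(-2,89)]),
("side","aqua"):(230,270,[(57,36),(267,109),(212,234),(-3,164)]),
("side","yellow"):(198,223,[(75,69),(258,124),(203,222),(7,149)])}
for (n,k),(u,v,c) in d.items():
    P=plane(n,np.array(c)/5.3-.5+[u,v],.082)*1000
    r=cv2.minAreaRect(P.astype(np.float32));e=np.linalg.norm(np.roll(P,-1,0)-P,axis=1)
    i=int(e[1]+e[3]>e[0]+e[2]);a=(P[(i+1)%4]-P[i])-(P[(i+3)%4]-P[(i+2)%4])
    print(k,n,np.round(P.mean(0),1),np.round(e,1),"long ang",round(np.degrees(np.arctan2(a[1],a[0]))%180,1))
```

```text
red scene [415.9 161.4] [ 62.3 105.3  61.5 102.6] long ang 141.3
aqua scene [597.9 182.9] [62.  96.7 61.9 99.7] long ang 164.4
yellow scene [697.2  61.6] [ 61.5  99.7  59.6 101.3] long ang 165.9
red side [412.  167.3] [91.6 63.7 98.5 54.8] long ang 139.5
aqua side [593.  190.3] [95.5 63.8 91.2 68.4] long ang 165.5
yellow side [692.3  67. ] [ 94.3  62.7 100.9  56.9] long ang 163.8
```

Emit:
play_rows(
  deltas=[
    [[0.03,-0.028,-0.03],0,1],
    [[0.06,-0.056,-0.045],0,1],
    [[0.09,-0.084,-0.045],0,1],
    [[0.12,-0.112,-0.045],0,1],
    [[0.15,-0.144,-0.045],0,1],
    [[0.18,-0.176,-0.045],0,1],
    [[0.21,-0.207,-0.045],0,1],
    [[0.24,-0.237,-0.045],0,1],
    [[0.27,-0.267,-0.045],0,1],
    [[0.3,-0.297,-0.045],0,1],
    [[0.33,-0.327,-0.045],0,1],
    [[0.36,-0.357,-0.045],0,1],
  ],
)

```text
t: 1.35
tool_pos: [0.4463, -0.1263, 0.4497]
tool_rot: [0.98, 0.2, 0.0, 0.0]
force: [0.7, -0.8, -0.2]
width: 0.998
grip_force: 0.0
```

Emit:
play_rows(
  deltas=[
    [[0.03,-0.03,0],0,1],
    [[0.06,-0.06,0],0,1],
    [[0.09,-0.09,0],0,1],
    [[0.12,-0.12,0],0,1],
    [[0.15,-0.15,0],0,1],
    [[0.18,-0.17,0],0,1],
    [[0.2,-0.19,0],0,1],
    [[0.22,-0.2,0],0,1],
    [[0.22,-0.2,0],0,1],
    [[0.22,-0.2,0],0,1],
    [[0.22,-0.2,0],0,1],
  ],
)

```text
t: 2.45
tool_pos: [0.5696, 0.1411, 0.4494]
tool_rot: [0.98, 0.2, -0.0, 0.0]
force: [0.4, -0.1, -0.9]
width: 1.001
grip_force: 0.0
```

```bash
cat >> h.py <<'E'
from scipy.spatial.transform import Rotation as Ro
def wplane(s,uv,z):
    m=bot.camera_model("wrist");uv=np.atleast_2d(np.array(uv,float))
    d=(uv-[m['cx'],m['cy']])/m['fx'];p=d.copy()
    for _ in range(20):p=d/(1+m['k1']*(p**2).sum(1,keepdims=True))
    T=np.eye(4);T[:3,:3]=Ro.from_quat(s['tool_rot']).as_matrix();T[:3,3]=s['tool_pos'];T=T@np.array(m['T_tool_cam'])
    r=np.c_[p,np.ones(len(p))]@T[:3,:3].T;c=T[:3,3]
    return (c+r*((z-c[2])/r[:,2:]))[:,:2]
def shot(name):
    s=bot.read_state();im=bot.snapshot("wrist")[:,:,::-1].copy();cv2.imwrite(f"pics/{name}.png",im);return s,im
def go(s,xy,zg,yaw):
    "delta for grasp point at xy,zg and tool x at world angle yaw (deg, mod 90)"
    R=Ro.from_quat(s['tool_rot']).as_matrix();y0=np.degrees(np.arctan2(R[1,0],R[0,0]))
    d=R.T@(np.array([*xy,zg+.171])-s['tool_pos']);t=-((yaw-y0+45)%90-45)
    print("yaw0",round(y0,2),"delta",np.round(d,4),"turn",round(np.radians(t),4),"len",round(np.linalg.norm(d),3))
E
python3 - <<'E'
from h import *
import pickle
s,im=shot("w1");pickle.dump(s,open("s1.pkl","wb"))
print(s['t'],s['tool_pos'],s['qpos'],s['force'])
cv2.imwrite("pics/w1b.png",cv2.resize(im,(800,600),interpolation=cv2.INTER_CUBIC))
E
```

```text
2.45 [0.56958218 0.1410892  0.44942756] [ 0.08405009  0.37004009 -0.49159487  1.68879799  0.19055645  1.13143372
 -1.62951472] [ 0.37803651 -0.06390604 -0.93357486]
```

View pics/w1b.png

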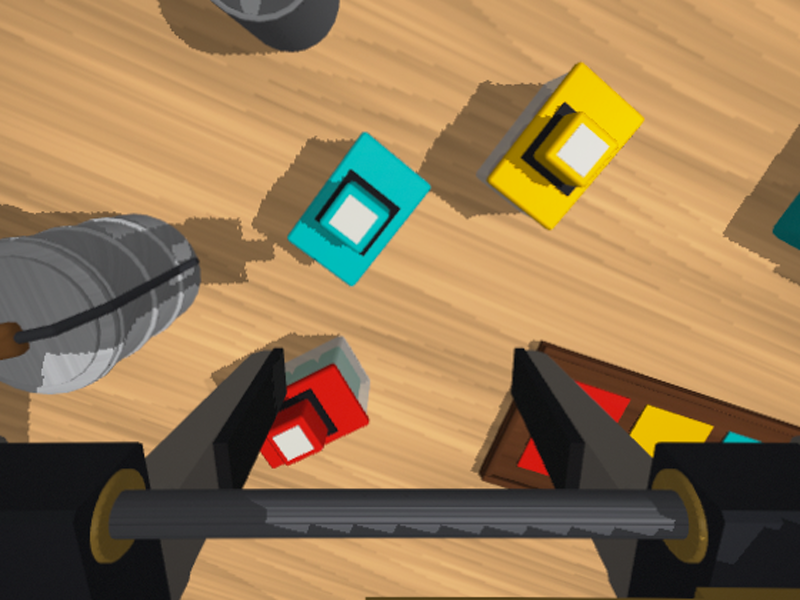

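The wrist view (800 px scale) shows the aqua lid at (366,132), (431,186), (352,286), (288,240) and the yellow lid at (580,63), (643,122), (551,229), (488,178). The red box is partly behind a finger. The tiffin is left of aqua.

Run:
```python
from h import *
import pickle
s=pickle.load(open("s1.pkl","rb"));sc=lambda p:(np.array(p)+.5)*.7-.5
for k,c,h in(("aqua",[(366,132),(431,186),(352,286),(288,240)],(355,220)),("yellow",[(580,63),(643,122),(551,229),(488,178)],(581,151))):
    P=wplane(s,sc(c),.082)*1000;e=np.linalg.norm(np.roll(P,-1,0)-P,axis=1);a=P[2]-P[1]+P[3]-P[0]
    print(k,P.mean(0).round(1),e.round(1),np.degrees(np.arctan2(a[1],a[0]))%180,"head",(wplane(s,sc(h),.112)*1000).round(1))
print("redhead",wplane(s,sc((295,443)),.112)*1000,"red lid corners",wplane(s,sc([(335,364),(369,420)]),.082)*1000)
print("pad red corner",wplane(s,sc([(629,398)]),.010))
print("tiffin top?",wplane(s,sc([(160,215),(195,300)]),0.0))
go(s,(.694,.064),.25,166)
```

```text
aqua [595.5 184.5] [59.8 97.1 59.7 98.2] 164.8276152794366 head [[594.8 184.1]]
yellow [694.3  65.5] [61.2 93.9 61.9 94.7] 165.8142762398346 head [[694.3  64.7]]
redhead [[411.04541718 163.15136492]] red lid corners [[473.07518342 156.87309015]
 [435.15463372 111.30474766]]
pad red corner [[ 0.51887222 -0.13488728]]
tiffin top? [[0.50981042 0.3538596 ]
 [0.44260505 0.30223535]]
yaw0 23.05 delta [0.0843 0.1196 0.0284] turn 0.6466 len 0.149
```

Emit:
play_rows(
  deltas=[
    [[0.02,0.03,0.01],0.14,1],
    [[0.042,0.06,0.03],0.28,1],
    [[0.063,0.09,0.05],0.42,1],
    [[0.084,0.119,0.07],0.56,1],
    [[0.084,0.119,0.09],0.647,1],
    [[0.084,0.119,0.12],0.647,1],
    [[0.084,0.119,0.15],0.647,1],
    [[0.084,0.119,0.165],0.647,1],
    [[0.084,0.119,0.173],0.647,1],
    [[0.084,0.119,0.173],0.647,1],
  ],
)

```text
t: 3.5
tool_pos: [0.6938, 0.0654, 0.2764]
tool_rot: [0.993, -0.122, -0.0, 0.0]
force: [-0.1, -0.3, 0.5]
width: 1.002
grip_force: 0.0
```

Emit:
play_rows(
  deltas=[
    [[0,0,0],0,0.2],
    [[0,0,0],0,0.2],
    [[0,0,0],0,0.2],
    [[0,0,0],0,0.2],
    [[0,0,0],0,0.2],
    [[0,0,0],0,0.2],
    [[0,0,0],0,0.2],
    [[0,0,0],0,0.2],
  ],
  grip_force=30,
)

```text
t: 4.3
tool_pos: [0.6939, 0.0656, 0.2766]
tool_rot: [0.993, -0.121, -0.0, 0.0]
force: [-1.6, -0.3, 1.0]
width: 0.391
grip_force: 29.9
```

Run:
```python
from h import *
s=bot.read_state();print(s['t'],s['tool_pos'],s['force'],s['width'],s['grip_force'],s['qpos'])
go(s,(.466,-.1966),.250,3.7)
print("tiffin",plane("scene",[(378,150)],.08),plane("side",[(316,390)],.03),"mug",plane("scene",[(420,198)],.05))
```

```text
4.3 [0.69388047 0.06557718 0.2765568 ] [-1.58583278 -0.32585798  1.02511905] 0.3909781919350223 29.935438334941864 [ 0.0375407   0.70122974 -0.26766663  1.55088792  0.21690919  0.91916134
 -2.1161791 ]
yaw0 -13.95 delta [-0.158   0.3095 -0.1442] turn -0.308 len 0.376
tiffin [[0.5327601  0.29589435]] [[0.44911486 0.35055263]] mug [[0.72523562 0.30606424]]
```

Emit:
play_rows(
  deltas=[
    [[0,0,-0.01],0,0.2],
    [[0,0,-0.03],0,0.2],
    [[0,0,-0.06],0,0.2],
    [[0,0,-0.095],0,0.2],
    [[-0.008,0.015,-0.125],-0.02,0.2],
    [[-0.02,0.04,-0.144],-0.05,0.2],
    [[-0.036,0.07,-0.144],-0.08,0.2],
    [[-0.052,0.102,-0.144],-0.12,0.2],
    [[-0.069,0.136,-0.144],-0.16,0.2],
    [[-0.087,0.17,-0.144],-0.2,0.2],
    [[-0.104,0.204,-0.144],-0.24,0.2],
    [[-0.12,0.236,-0.144],-0.27,0.2],
  ],
)

```text
t: 5.5
tool_pos: [0.519, -0.1353, 0.4207]
tool_rot: [1.0, 0.014, -0.0, 0.0]
force: [1.2, -1.4, -3.6]
width: 0.386
grip_force: 29.9
```

Emit:
play_rows(
  deltas=[
    [[-0.015,0.027,0],-0.02,0.2],
    [[-0.027,0.052,0],-0.03,0.2],
    [[-0.035,0.067,0],-0.038,0.2],
    [[-0.038,0.0735,0],-0.038,0.2],
    [[-0.038,0.0735,0],-0.038,0.2],
    [[-0.038,0.0735,0],-0.038,0.2],
  ],
)

```text
t: 6.1
tool_pos: [0.485, -0.2076, 0.4207]
tool_rot: [0.999, 0.033, 0.0, -0.0]
force: [0.4, 1.0, -4.1]
width: 0.389
grip_force: 29.9
```

Run:
```python
from h import *
s,im=shot("w2");print(s['t'],s['tool_pos'],s['force'],s['width'])
go(s,(.466,-.1966),.1165,3.7)
cv2.imwrite("pics/w2b.png",cv2.resize(im,(800,600)))
```

```text
6.1 [ 0.48501292 -0.20757601  0.42071251] [ 0.39620166  0.98388359 -4.11256225] 0.3892448869481722
yaw0 3.78 delta [-0.0183 -0.0121  0.1332] turn 0.0015 len 0.135
```

View pics/w2b.png

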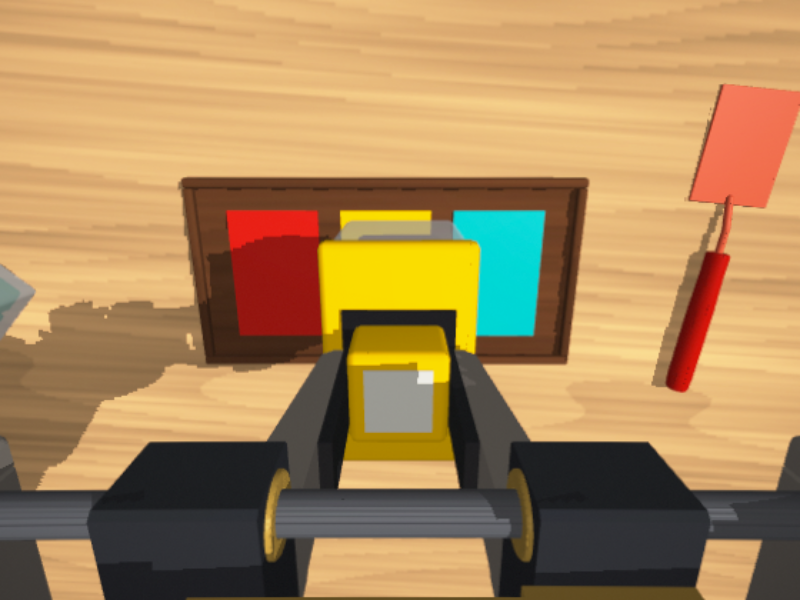

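The wrist view shows the yellow box held square, with its lid's far edge from (319,241) to (480,241). The red pad spans (227,211)–(319,211) to its near edge at y=335, and the aqua pad (454,211)–(545,211).

Run:
```python
from h import *
s=bot.read_state();sc=lambda p:(np.array(p)+.5)*.7-.5
R=Ro.from_quat(s['tool_rot']).as_matrix()
P=wplane(s,sc([(319,241),(480,241)]),.082+.1441)
rel=np.c_[P-s['tool_pos'][:2],[0,0]]@R;print("lid far corners in tool",rel.round(4))
print("red pad",wplane(s,sc([(227,211),(319,211),(320,335),(239,335)]),.010).round(4).tolist())
A=wplane(s,sc([(454,211),(545,211),(533,335),(479,335)]),.010);print("aqua pad",A.round(4).tolist(), "cen est",)
```

```text
lid far corners in tool [[ 0.0525 -0.0308  0.    ]
 [ 0.0525  0.0307 -0.    ]]
red pad [[0.5127, -0.0611], [0.518, -0.1377], [0.4063, -0.1404], [0.4013, -0.0671]]
aqua pad [[0.5256, -0.2504], [0.5307, -0.3262], [0.4195, -0.3333], [0.4161, -0.2845]] cen est
```

Emit:
play_rows(
  deltas=[
    [[-0.01,-0.006,0.0],0,0.2],
    [[-0.02,-0.012,0.02],0,0.2],
    [[-0.02,-0.012,0.05],0,0.2],
    [[-0.02,-0.012,0.08],0,0.2],
    [[-0.02,-0.012,0.105],0,0.2],
    [[-0.02,-0.012,0.12],0,0.2],
    [[-0.02,-0.012,0.128],0,0.2],
    [[-0.02,-0.012,0.131],0,0.2],
    [[-0.02,-0.012,0.133],0,0.2],
    [[-0.02,-0.012,0.133],0,0.2],
    [[-0.02,-0.012,0.133],0,0.2],
  ],
)

```text
t: 7.25
tool_pos: [0.4641, -0.1981, 0.2884]
tool_rot: [0.999, 0.032, 0.001, 0.0]
force: [-0.1, -0.4, -4.3]
width: 0.389
grip_force: 30.0
```

Emit:
play_rows(
  deltas=[
    [[0,0,0],0,0.6],
    [[0,0,0],0,0.75],
    [[0,0,0],0,0.75],
    [[0,0,0],0,0.75],
    [[0,0,-0.02],0,0.8],
    [[0,0,-0.06],0,0.9],
    [[0,0,-0.1],0,1],
    [[0,0,-0.14],0,1],
    [[0,0,-0.14],0,1],
  ],
)

```text
t: 8.15
tool_pos: [0.4653, -0.1982, 0.4332]
tool_rot: [0.999, 0.032, 0.005, 0.002]
force: [0.3, -0.7, 0.3]
width: 1.001
grip_force: 0.0
```

Run:
```python
from h import *
s,im=shot("w3");print(s['t'],s['tool_pos'],s['force'],s['width'])
go(s,(.595,.1845),.250,165);go(s,(.595,.1845),.105,165)
```

```text
8.15 [ 0.46527249 -0.19824224  0.43324906] [ 0.34110123 -0.74177284  0.25949708] 1.001047052853529
yaw0 3.71 delta [ 0.1541 -0.3736  0.0118] turn 0.3265 len 0.404
yaw0 3.71 delta [ 0.1527 -0.3744  0.1568] turn 0.3265 len 0.434
```

View pics/w3.png

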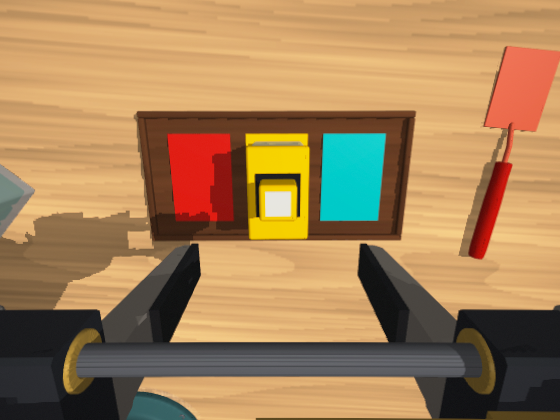

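Emit:
play_rows(
  deltas=[
    [[0.008,-0.02,0],0.03,1],
    [[0.022,-0.055,0],0.06,1],
    [[0.038,-0.093,0],0.1,1],
    [[0.054,-0.132,0],0.14,1],
    [[0.07,-0.172,0],0.18,1],
    [[0.086,-0.212,0],0.22,1],
    [[0.102,-0.251,0],0.26,1],
    [[0.118,-0.29,0.01],0.3,1],
    [[0.133,-0.325,0.03],0.3265,1],
    [[0.147,-0.358,0.06],0.3265,1],
    [[0.153,-0.374,0.09],0.3265,1],
    [[0.153,-0.374,0.1],0.3265,1],
  ],
)

```text
t: 9.4
tool_pos: [0.5906, 0.1876, 0.3226]
tool_rot: [0.992, -0.128, -0.004, 0.001]
force: [-0.2, -0.2, 0.0]
width: 0.996
grip_force: 0.0
```

Run:
```python
from h import *
s=bot.read_state();print(s['t'],s['tool_pos'],s['tool_rot'])
go(s,(.595,.1845),.105,165)
```

```text
9.4 [0.59060356 0.18764825 0.32262378] [ 9.91753358e-01 -1.28102870e-01 -3.80349417e-03  6.82508392e-04]
yaw0 -14.72 delta [0.0054 0.0018 0.0466] turn 0.0049 len 0.047
```

Emit:
play_rows(
  deltas=[
    [[0.004,0.002,0.015],0.005,1],
    [[0.005,0.002,0.033],0.005,1],
    [[0.005,0.002,0.043],0.005,1],
    [[0.005,0.002,0.0465],0.005,1],
    [[0.005,0.002,0.0465],0.005,1],
    [[0.005,0.002,0.0465],0.005,0.2],
    [[0.005,0.002,0.0465],0.005,0.2],
    [[0.005,0.002,0.0465],0.005,0.2],
    [[0.005,0.002,0.0465],0.005,0.2],
    [[0.005,0.002,0.0465],0.005,0.2],
    [[0.005,0.002,0.0465],0.005,0.2],
    [[0.005,0.002,0.0465],0.005,0.2],
  ],
)

```text
t: 10.6
tool_pos: [0.5967, 0.1821, 0.2813]
tool_rot: [0.991, -0.133, 0.0, -0.0]
force: [1.0, 2.5, 0.7]
width: 0.416
grip_force: 1.0
```

Run:
```python
from h import *
s=bot.read_state();print(s['t'],s['tool_pos'],s['tool_rot'],s['width'],s['grip_force'])
go(s,(.4725,-.291),.258,3.7)
```

```text
10.6 [0.5967005  0.18207602 0.28125326] [ 9.91119329e-01 -1.32974977e-01  1.57584654e-04 -3.26243306e-04] 0.41587391352484937 0.9813157841563225
yaw0 -15.28 delta [ 0.0049  0.489  -0.1481] turn -0.3313 len 0.511
```

Emit:
play_rows(
  deltas=[
    [[0,0,0],0,0.2],
    [[0,0,0],0,0.2],
    [[0,0,-0.01],0,0.2],
    [[0,0,-0.03],0,0.2],
    [[0,0,-0.06],0,0.2],
    [[0,0,-0.095],0,0.2],
    [[0,0.015,-0.125],-0.02,0.2],
    [[0,0.04,-0.148],-0.05,0.2],
    [[0,0.073,-0.148],-0.08,0.2],
    [[0,0.11,-0.148],-0.11,0.2],
    [[0.001,0.148,-0.148],-0.14,0.2],
    [[0.002,0.187,-0.148],-0.17,0.2],
  ],
)

```text
t: 11.8
tool_pos: [0.5481, -0.0006, 0.429]
tool_rot: [0.999, -0.048, -0.001, 0.0]
force: [-0.1, -0.7, -4.9]
width: 0.388
grip_force: 29.9
```

Emit:
play_rows(
  deltas=[
    [[-0.006,0.038,0],-0.02,0.2],
    [[-0.013,0.077,0],-0.04,0.2],
    [[-0.019,0.116,0],-0.06,0.2],
    [[-0.026,0.155,0],-0.08,0.2],
    [[-0.032,0.193,0],-0.1,0.2],
    [[-0.038,0.229,0],-0.12,0.2],
    [[-0.043,0.26,0],-0.14,0.2],
    [[-0.047,0.283,0],-0.16,0.2],
    [[-0.049,0.296,0],-0.16,0.2],
    [[-0.049,0.298,0],-0.16,0.2],
    [[-0.049,0.298,0],-0.16,0.2],
    [[-0.049,0.298,0],-0.16,0.2],
  ],
)

```text
t: 13.0
tool_pos: [0.4723, -0.2893, 0.4291]
tool_rot: [0.999, 0.033, -0.0, -0.0]
force: [0.1, -0.7, -3.8]
width: 0.388
grip_force: 29.9
```

Run:
```python
from h import *
s,im=shot("w4");print(s['t'],s['tool_pos'],s['tool_rot'],s['force'],s['width'])
go(s,(.4725,-.291),.1218,3.7)
cv2.imwrite("pics/w4b.png",cv2.resize(im[120:360,140:420],(800,686))[:600])
```

```text
13.0 [ 0.47229537 -0.28928563  0.42914341] [ 9.99463485e-01  3.27492626e-02 -2.27519985e-05 -4.76061399e-04] [ 0.12518353 -0.68035831 -3.83710381] 0.3875803728798166
yaw0 3.75 delta [1.000e-04 1.900e-03 1.363e-01] turn 0.0009 len 0.136
```

View pics/w4b.png

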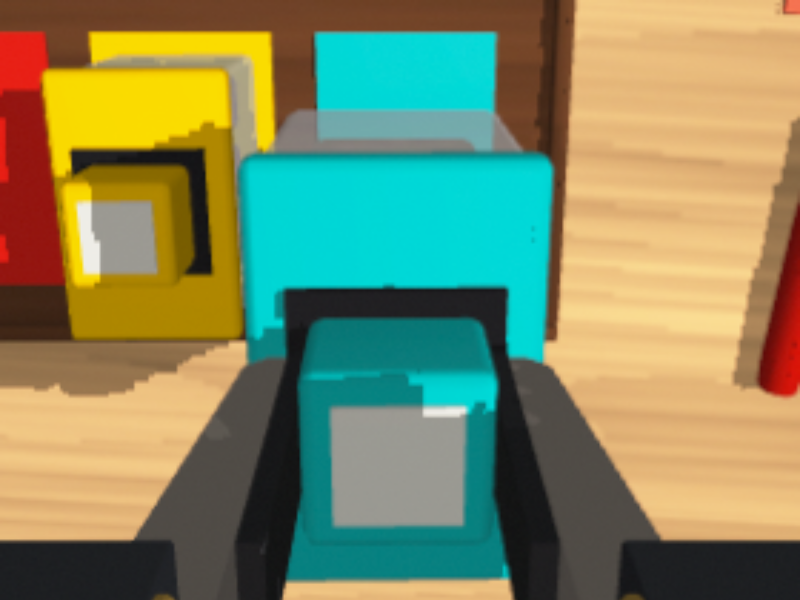

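The crop shows the aqua box held square (lid far edge y=153, x 242–552). The yellow lid on the tray runs (44,70)–(228,70) to (70,338)–(243,338).

Run:
```python
from h import *
s=bot.read_state();sc=lambda p:(np.array(p)+.5)/2.857-.5+[140,120]
R=Ro.from_quat(s['tool_rot']).as_matrix()
P=wplane(s,sc([(242,153),(552,153)]),.2298)
print((np.c_[P-s['tool_pos'][:2],[0,0]]@R).round(4))
Y=wplane(s,sc([(44,70),(228,70),(243,338),(70,338)]),.092);print(Y.round(4).tolist(),Y.mean(0))
```

```text
[[ 0.0489 -0.031   0.    ]
 [ 0.0489  0.0301 -0.    ]]
[[0.5137, -0.1661], [0.518, -0.2282], [0.4202, -0.2349], [0.4159, -0.171]] [ 0.4669431  -0.20005993]
```

Emit:
play_rows(
  deltas=[
    [[0.001,0.002,0.01],0,0.2],
    [[0.001,0.002,0.03],0,0.2],
    [[0.001,0.002,0.06],0,0.2],
    [[0.001,0.002,0.09],0,0.2],
    [[0.001,0.002,0.112],0,0.2],
    [[0.001,0.002,0.125],0,0.2],
    [[0.001,0.002,0.131],0,0.2],
    [[0.001,0.002,0.134],0,0.2],
    [[0.001,0.002,0.1355],0,0.2],
    [[0.001,0.002,0.1355],0,0.2],
    [[0.001,0.002,0.1355],0,0.2],
  ],
)

```text
t: 14.15
tool_pos: [0.4731, -0.293, 0.2945]
tool_rot: [0.999, 0.032, 0.001, 0.0]
force: [-0.1, 0.6, -3.5]
width: 0.39
grip_force: 29.9
```

Emit:
play_rows(
  deltas=[
    [[0,0,0],0,0.6],
    [[0,0,0],0,0.75],
    [[0,0,0],0,0.75],
    [[0,0,0],0,0.75],
    [[0,0,-0.02],0,0.8],
    [[0,0,-0.06],0,0.9],
    [[0,0,-0.1],0,1],
    [[0,0,-0.14],0,1],
    [[0,0,-0.14],0,1],
    [[0,0,-0.14],0,1],
  ],
)

```text
t: 15.15
tool_pos: [0.4728, -0.2928, 0.4345]
tool_rot: [1.0, 0.032, 0.001, 0.001]
force: [0.2, -0.0, 0.1]
width: 0.999
grip_force: 0.0
```

Run:
```python
from h import *
s=bot.read_state();print(s['t'],s['tool_pos'],s['tool_rot'],s['qpos'][6])
go(s,(.43,.08),.262,50);go(s,(.414,.164),.25,50)
```

```text
15.15 [ 0.4727974  -0.29284692  0.43454885] [9.99500877e-01 3.15728596e-02 7.86543114e-04 7.29547801e-04] -1.1027161509774162
yaw0 3.62 delta [-0.0192 -0.3748  0.001 ] turn 0.7613 len 0.375
yaw0 3.62 delta [-0.0299 -0.4597  0.0128] turn 0.7613 len 0.461
```

Emit:
play_rows(
  deltas=[
    [[-0.001,-0.02,0],-0.03,1],
    [[-0.004,-0.055,0],-0.08,1],
    [[-0.006,-0.095,0],-0.16,1],
    [[-0.009,-0.135,0],-0.24,1],
    [[-0.011,-0.175,0],-0.32,1],
    [[-0.014,-0.215,0],-0.4,1],
    [[-0.017,-0.255,0],-0.48,1],
    [[-0.019,-0.295,0],-0.56,1],
    [[-0.022,-0.335,0],-0.64,1],
    [[-0.024,-0.375,0],-0.72,1],
    [[-0.027,-0.415,0],-0.78,1],
    [[-0.029,-0.44,0],-0.81,1],
  ],
)

```text
t: 16.35
tool_pos: [0.4137, 0.1477, 0.4324]
tool_rot: [0.905, 0.426, -0.001, -0.001]
force: [0.3, -0.0, 0.6]
width: 0.999
grip_force: 0.0
```

Emit:
play_rows(
  deltas=[
    [[0.012,-0.014,0],0,1],
    [[0.014,-0.016,0],0,1],
    [[0.014,-0.016,0],0,1],
    [[0.014,-0.016,0],0,1],
  ],
)

```text
t: 16.75
tool_pos: [0.4127, 0.1645, 0.433]
tool_rot: [0.906, 0.423, -0.001, 0.0]
force: [0.2, -0.2, -1.1]
width: 0.998
grip_force: 0.0
```

Run:
```python
from h import *
s,im=shot("w5");print(s['t'],s['tool_pos'],s['tool_rot'],s['qpos'][6])
cv2.imwrite("pics/w5b.png",cv2.resize(im,(800,600),interpolation=cv2.INTER_CUBIC))
```

```text
16.75 [0.4126518  0.16451001 0.43298194] [ 9.06335480e-01  4.22558081e-01 -8.06892439e-04  1.23520912e-04] -1.2636665102806082
```

View pics/w5b.png

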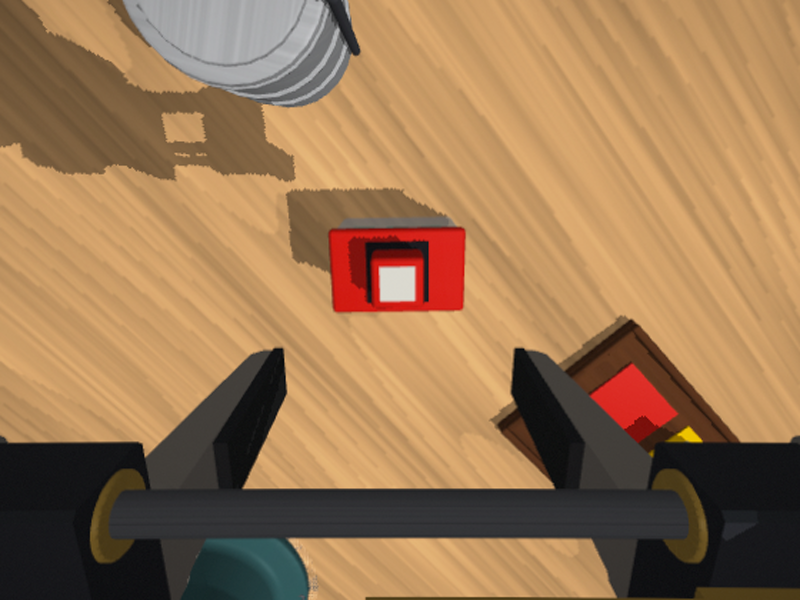

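The red lid's corners are at (330,229), (465,228), (464,311), (333,311), with the head's white top at (397,284). The tiffin is well clear.

Run:
```python
from h import *
s=bot.read_state();sc=lambda p:(np.array(p)+.5)*.7-.5
P=wplane(s,sc([(330,229),(465,228),(464,311),(333,311)]),.082)*1000;e=np.linalg.norm(np.roll(P,-1,0)-P,axis=1);a=P[1]-P[0]+P[2]-P[3]
an=np.degrees(np.arctan2(a[1],a[0]))%180;h=wplane(s,sc((397,284)),.112)[0]
print(P.mean(0),e,an,h)
go(s,P.mean(0)/1000,.105,an)
```

```text
[413.0069904  165.21498506] [96.80046494 62.98788465 99.24173062 62.27540377] 140.21644967349656 [0.41158318 0.16443762]
yaw0 49.95 delta [ 0.001  -0.0004  0.1571] turn -0.0047 len 0.157
```

Emit:
play_rows(
  deltas=[
    [[0,0,0.02],-0.005,1],
    [[0,0,0.06],-0.005,1],
    [[0,0,0.1],-0.005,1],
    [[0,0,0.13],-0.005,1],
    [[0,0,0.148],-0.005,1],
    [[0,0,0.155],-0.005,1],
    [[0,0,0.157],-0.005,1],
    [[0,0,0.157],-0.005,1],
    [[0,0,0.157],-0.005,1],
  ],
)

```text
t: 17.7
tool_pos: [0.4133, 0.1654, 0.2776]
tool_rot: [0.905, 0.425, 0.001, 0.0]
force: [-0.4, 0.4, -0.1]
width: 1.001
grip_force: 0.0
```

Emit:
play_rows(
  deltas=[
    [[0,0,0],0,0.2],
    [[0,0,0],0,0.2],
    [[0,0,0],0,0.2],
    [[0,0,0],0,0.2],
    [[0,0,0],0,0.2],
    [[0,0,0],0,0.2],
    [[0,0,0],0,0.2],
    [[0,0,0],0,0.2],
    [[0,0,0],0,0.2],
  ],
  grip_force=30,
)

```text
t: 18.6
tool_pos: [0.4127, 0.1655, 0.2765]
tool_rot: [0.905, 0.425, -0.0, -0.0]
force: [-0.8, 1.1, -1.1]
width: 0.39
grip_force: 30.0
```

Run:
```python
from h import *
s=bot.read_state();print(s['t'],s['tool_pos'],s['width'],s['grip_force'])
go(s,(.4603,-.102),.255,93.7)
```

```text
18.6 [0.41268273 0.16550551 0.276531  ] 0.3896288349402761 29.976807832717896
yaw0 50.33 delta [-0.1755  0.2074 -0.1495] turn -0.7569 len 0.31
```

Emit:
play_rows(
  deltas=[
    [[0,0,-0.01],0,0.2],
    [[0,0,-0.03],0,0.2],
    [[0,0,-0.065],0,0.2],
    [[-0.004,0.005,-0.1],-0.04,0.2],
    [[-0.016,0.018,-0.13],-0.11,0.2],
    [[-0.034,0.04,-0.145],-0.19,0.2],
    [[-0.055,0.065,-0.15],-0.28,0.2],
    [[-0.078,0.092,-0.15],-0.37,0.2],
    [[-0.101,0.12,-0.15],-0.46,0.2],
    [[-0.124,0.147,-0.15],-0.55,0.2],
    [[-0.146,0.173,-0.15],-0.64,0.2],
    [[-0.163,0.193,-0.15],-0.71,0.2],
  ],
)

```text
t: 19.8
tool_pos: [0.4568, -0.0854, 0.4268]
tool_rot: [0.7, 0.714, -0.0, -0.0]
force: [-0.0, -0.1, -4.2]
width: 0.391
grip_force: 30.0
```

Emit:
play_rows(
  deltas=[
    [[-0.019,-0.001,0],-0.035,0.2],
    [[-0.019,-0.001,0],-0.047,0.2],
    [[-0.019,-0.001,0],-0.047,0.2],
    [[-0.019,-0.001,0],-0.047,0.2],
  ],
)

```text
t: 20.2
tool_pos: [0.4564, -0.1011, 0.4267]
tool_rot: [0.684, 0.73, 0.0, -0.0]
force: [0.0, 0.2, -3.5]
width: 0.391
grip_force: 30.0
```

Run:
```python
from h import *
s,im=shot("w6");print(s['t'],s['tool_pos'],s['tool_rot'],s['force'],s['width'])
go(s,(.4603,-.102),.1165,93.7)
cv2.imwrite("pics/w6b.png",cv2.resize(im,(800,600),interpolation=cv2.INTER_CUBIC))
```

```text
20.2 [ 0.45640506 -0.10109545  0.42674353] [ 6.83542262e-01  7.29910896e-01  5.10027290e-05 -2.40992662e-04] [ 3.38608299e-03  2.45020942e-01 -3.49050043e+00] 0.39074023117506523
yaw0 93.76 delta [-0.0012  0.0039  0.1392] turn 0.001 len 0.139
```

View pics/w6b.png

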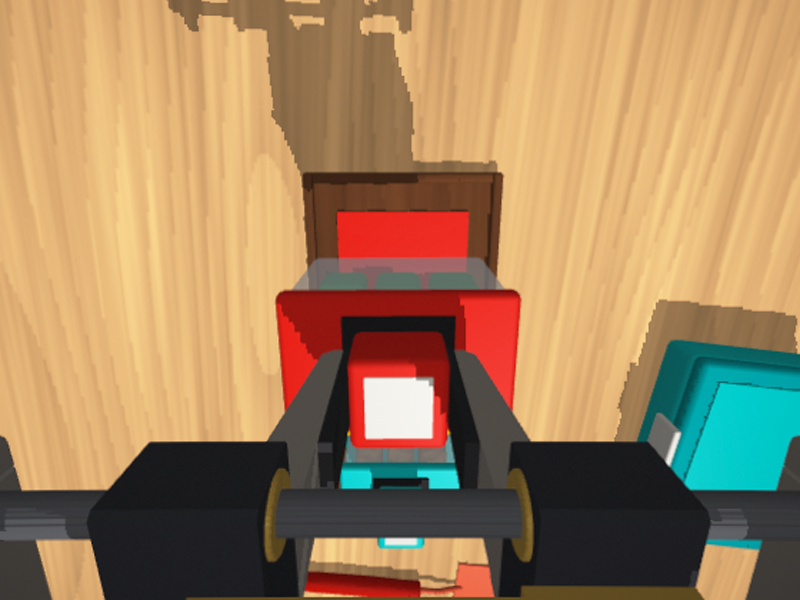

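The red box is held square, with its lid's far edge at y=290 from x=276 to 520. The red pad's far edge runs (338,211)–(468,211), slightly right of the box.

Run:
```python
from h import *
s=bot.read_state();sc=lambda p:(np.array(p)+.5)*.7-.5
R=Ro.from_quat(s['tool_rot']).as_matrix()
f=lambda uv,z:(lambda P:(np.c_[P-s['tool_pos'][:2],[0,0]]@R).round(4).tolist())(wplane(s,sc(uv),z))
print(f([(276,290),(520,290)],.2322),f([(338,211),(468,211)],.010))
```

```text
[[0.0328, -0.0477, 0.0], [0.0329, 0.0484, -0.0]] [[0.037, -0.051, 0.0], [0.0371, 0.0594, -0.0]]
```

Emit:
play_rows(
  deltas=[
    [[-0.002,0.004,0.01],0,0.2],
    [[-0.002,0.004,0.03],0,0.2],
    [[-0.002,0.004,0.06],0,0.2],
    [[-0.002,0.004,0.09],0,0.2],
    [[-0.002,0.004,0.115],0,0.2],
    [[-0.002,0.004,0.129],0,0.2],
    [[-0.002,0.004,0.135],0,0.2],
    [[-0.002,0.004,0.138],0,0.2],
    [[-0.002,0.004,0.14],0,0.2],
    [[-0.002,0.004,0.14],0,0.2],
    [[-0.002,0.004,0.14],0,0.2],
  ],
)

```text
t: 21.35
tool_pos: [0.461, -0.1041, 0.2874]
tool_rot: [0.684, 0.729, 0.0, 0.001]
force: [0.3, 0.3, -4.0]
width: 0.391
grip_force: 30.0
```

Emit:
play_rows(
  deltas=[
    [[0,0,0],0,0.6],
    [[0,0,0],0,0.75],
    [[0,0,0],0,0.75],
    [[0,0,0],0,0.75],
    [[0,0,-0.02],0,0.8],
    [[0,0,-0.06],0,0.9],
    [[0,0,-0.1],0,1],
    [[0,0,-0.14],0,1],
    [[0,0,-0.14],0,1],
    [[0,0,-0.14],0,1],
  ],
)

```text
t: 22.35
tool_pos: [0.4607, -0.1041, 0.4273]
tool_rot: [0.684, 0.729, 0.0, 0.001]
force: [-0.4, -0.4, -1.1]
width: 1.0
grip_force: 0.0
```

Run:
```python
from h import *
s=bot.read_state();print(s['t'],s['tool_pos'],s['force'],s['width'])
S=bot.snapshot("scene")[:,:,::-1];D=bot.snapshot("side")[:,:,::-1]
a=cv2.resize(S[150:270,150:300],(400,320),interpolation=cv2.INTER_CUBIC);b=cv2.resize(D[150:260,265:385],(400,367),interpolation=cv2.INTER_CUBIC)[:320]
cv2.imwrite("pics/c7.png",np.hstack([a,b]))
go(s,(.473,-.2925),.14,3.7)
go(s,(.473,-.2925),.25,93.7)
```

```text
22.35 [ 0.46067677 -0.10406509  0.42731343] [-0.37208964 -0.41577761 -1.11545638] 1.0000331516875722
yaw0 93.67 delta [-1.887e-01  1.000e-04  1.166e-01] turn -0.0006 len 0.222
yaw0 93.67 delta [-0.1888  0.0002  0.0066] turn -0.0006 len 0.189
```

View pics/c7.png

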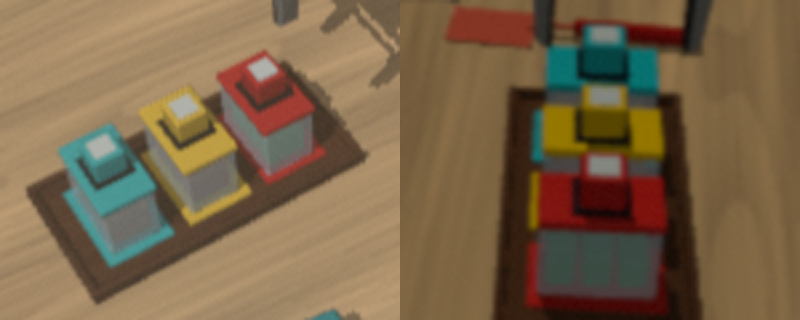

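All three boxes stand square on their pads, with pad margin showing around each base in both views. Now I shut the fingers and move over aqua.

Emit:
play_rows(
  deltas=[
    [[-0.02,0,0],0,0],
    [[-0.06,0,0],0,0],
    [[-0.1,0,0],0,0],
    [[-0.14,0,0],0,0],
    [[-0.17,0,0],0,0],
    [[-0.188,0.001,0.02],0,0],
    [[-0.189,0.001,0.06],0,0],
    [[-0.189,0.001,0.085],0,0],
    [[-0.189,0.001,0.095],0,0],
    [[-0.189,0.001,0.097],0,0],
    [[-0.189,0.001,0.097],0,0],
    [[-0.189,0.001,0.097],0,0],
  ],
)

```text
t: 23.65
tool_pos: [0.4745, -0.2925, 0.3309]
tool_rot: [0.684, 0.73, 0.0, 0.001]
force: [0.4, 0.9, 0.4]
width: 0.007
grip_force: 0.0
```

Run:
```python
from h import *
s=bot.read_state();print(s['t'],s['tool_pos'],s['tool_rot'],s['force'],s['width'])
go(s,(.4722,-.293),.296-.171,93.7)
```

```text
23.65 [ 0.474463   -0.29253292  0.33086052] [6.83829592e-01 7.29641012e-01 1.77599640e-04 1.02560684e-03] [0.43701535 0.94418111 0.38360291] 0.006698051411544097
yaw0 93.71 delta [-0.0003 -0.0023  0.0349] turn 0.0002 len 0.035
```

Emit:
play_rows(
  deltas=[
    [[0,-0.002,0.008],0,0],
    [[0,-0.002,0.015],0,0],
    [[0,-0.002,0.02],0,0],
    [[0,-0.002,0.025],0,0],
    [[0,-0.002,0.029],0,0],
    [[0,-0.002,0.032],0,0],
    [[0,-0.002,0.034],0,0],
    [[0,-0.002,0.034],0,0],
  ],
)

```text
t: 24.45
tool_pos: [0.4721, -0.2927, 0.2984]
tool_rot: [0.684, 0.729, -0.001, 0.0]
force: [-7.9, 3.5, 24.5]
width: 0.005
grip_force: 12.1
```

Emit:
play_rows(
  deltas=[
    [[0,0,0],0,0],
    [[0,0,0],0,0],
    [[0,0,0],0,0],
    [[0,0,0],0,0],
    [[0,0,0],0,0],
    [[0,0,0],0,0],
  ],
)

```text
t: 25.05
tool_pos: [0.472, -0.2927, 0.2984]
tool_rot: [0.684, 0.729, -0.001, 0.0]
force: [-7.3, 3.0, 22.8]
width: 0.004
grip_force: 11.9
```

Emit:
play_rows(
  deltas=[
    [[0,0,-0.006],0,0],
    [[0,0,-0.012],0,0],
    [[0,0,-0.02],0,0],
    [[0,0,-0.04],0,0],
    [[0.02,0,-0.055],0,0],
    [[0.06,0,-0.055],0,0],
    [[0.085,0,-0.055],0,0],
    [[0.095,0,-0.05],0,0],
    [[0.095,0,-0.033],0,0],
    [[0.095,0,-0.033],0,0],
    [[0.095,0,-0.033],0,0],
  ],
)

```text
t: 26.15
tool_pos: [0.4657, -0.1987, 0.3282]
tool_rot: [0.684, 0.729, -0.0, -0.001]
force: [0.1, -0.0, -0.4]
width: 0.004
grip_force: 0.0
```

Run:
```python
from h import *
s=bot.read_state();print(s['t'],s['tool_pos'],s['tool_rot'],s['force'],s['width'])
go(s,(.4667,-.198),.296-.171,93.7)
```

```text
26.15 [ 0.46573749 -0.19868609  0.32820994] [ 6.84353885e-01  7.29149814e-01 -1.79449831e-04 -5.26355782e-04] [ 0.12685349 -0.00250298 -0.42516901] 0.004386955351778207
yaw0 93.63 delta [0.0006 0.001  0.0322] turn -0.0012 len 0.032
```

Emit:
play_rows(
  deltas=[
    [[0,0,0.007],0,0],
    [[0,0,0.014],0,0],
    [[0,0,0.019],0,0],
    [[0,0,0.024],0,0],
    [[0,0,0.028],0,0],
    [[0,0,0.031],0,0],
    [[0,0,0.032],0,0],
    [[0,0,0.032],0,0],
  ],
)

```text
t: 26.95
tool_pos: [0.466, -0.1981, 0.2984]
tool_rot: [0.684, 0.729, -0.001, 0.0]
force: [-6.4, 1.4, 19.5]
width: 0.005
grip_force: 9.7
```

Emit:
play_rows(
  deltas=[
    [[0,0,0],0,0],
    [[0,0,0],0,0],
    [[0,0,0],0,0],
    [[0,0,0],0,0],
    [[0,0,0],0,0],
    [[0,0,0],0,0],
  ],
)

```text
t: 27.55
tool_pos: [0.466, -0.1981, 0.2984]
tool_rot: [0.684, 0.729, -0.001, 0.001]
force: [-5.8, 1.7, 16.9]
width: 0.003
grip_force: 9.5
```

Emit:
play_rows(
  deltas=[
    [[0,0,-0.006],0,0],
    [[0,0,-0.012],0,0],
    [[0,0,-0.02],0,0],
    [[0,0,-0.04],0,0],
    [[0.02,0,-0.055],0,0],
    [[0.06,0,-0.055],0,0],
    [[0.085,0,-0.055],0,0],
    [[0.095,0,-0.05],0,0],
    [[0.095,0,-0.033],0,0],
    [[0.095,0,-0.033],0,0],
    [[0.095,0,-0.033],0,0],
  ],
)

```text
t: 28.65
tool_pos: [0.4597, -0.1038, 0.3292]
tool_rot: [0.684, 0.729, -0.0, -0.001]
force: [-0.0, -0.4, -0.2]
width: 0.006
grip_force: 0.0
```

Run:
```python
from h import *
s=bot.read_state();print(s['t'],s['tool_pos'],s['tool_rot'],s['force'],s['width'])
go(s,(.461,-.1035),.296-.171,93.7)
```

```text
28.65 [ 0.45965166 -0.10382098  0.32923259] [ 6.84325550e-01  7.29176328e-01 -2.77728879e-04 -5.88439798e-04] [-0.02271564 -0.43543463 -0.17830597] 0.005692018225488482
yaw0 93.63 delta [0.0002 0.0014 0.0332] turn -0.0011 len 0.033
```

Emit:
play_rows(
  deltas=[
    [[0,0.001,0.007],0,0],
    [[0,0.001,0.014],0,0],
    [[0,0.001,0.019],0,0],
    [[0,0.001,0.024],0,0],
    [[0,0.001,0.028],0,0],
    [[0,0.001,0.032],0,0],
    [[0,0.001,0.034],0,0],
    [[0,0.001,0.034],0,0],
  ],
)

```text
t: 29.45
tool_pos: [0.4611, -0.1029, 0.2983]
tool_rot: [0.684, 0.729, -0.001, 0.001]
force: [-9.9, 0.3, 32.9]
width: 0.003
grip_force: 16.2
```

Emit:
play_rows(
  deltas=[
    [[0,0,0],0,0],
    [[0,0,0],0,0],
    [[0,0,0],0,0],
    [[0,0,0],0,0],
    [[0,0,0],0,0],
    [[0,0,0],0,0],
  ],
)

```text
t: 30.05
tool_pos: [0.461, -0.1029, 0.2983]
tool_rot: [0.684, 0.729, -0.001, 0.001]
force: [-9.1, 1.5, 32.0]
width: 0.005
grip_force: 15.8
```

Emit:
play_rows(
  deltas=[
    [[0,0,-0.006],0,0],
    [[0,0,-0.012],0,0],
    [[0,0,-0.02],0,0],
    [[0,0,-0.05],0,0],
    [[0,0,-0.09],0,0],
    [[0,0,-0.13],0,0],
    [[0.02,0,-0.15],0,0],
    [[0.06,0,-0.15],0,0],
    [[0.1,0,-0.15],0,0],
    [[0.12,0,-0.15],0,0],
    [[0.12,0,-0.15],0,0],
    [[0.12,0,-0.15],0,0],
  ],
)

```text
t: 31.25
tool_pos: [0.4529, 0.0163, 0.4454]
tool_rot: [0.684, 0.73, -0.0, 0.0]
force: [-0.9, -0.2, -0.8]
width: 0.002
grip_force: 0.0
```

Run:
```python
from h import *
S=bot.snapshot("scene")[:,:,::-1];D=bot.snapshot("side")[:,:,::-1]
a=cv2.resize(S[150:270,150:300],(400,320),interpolation=cv2.INTER_CUBIC);b=cv2.resize(D[150:260,265:385],(400,367),interpolation=cv2.INTER_CUBIC)[:320]
cv2.imwrite("pics/c8.png",np.hstack([a,b]))
a0=cv2.imread("pics/c7.png");print(np.abs(a0[:,:400].astype(int)-a).mean(), cv2.phaseCorrelate(a0[50:300,20:380,1].astype(float),a[50:300,20:380,1].astype(float)))
```

```text
2.2023958333333336 ((0.01873735240101837, 0.008846418927376476), 0.8479750663844802)
```

View pics/c8.png

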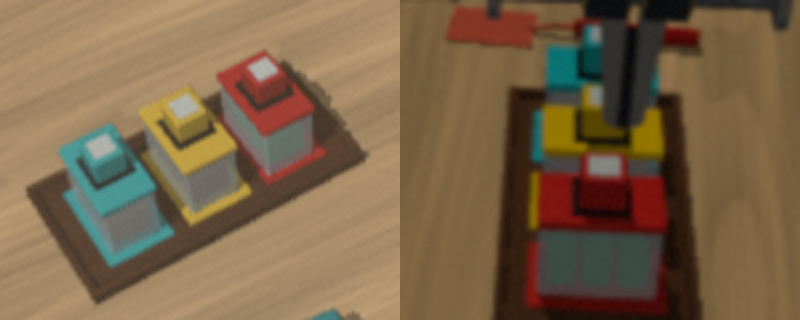

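The boxes haven't moved, all three heads are back up, and the gripper is clear.

```bash
python3 -c "
from plant import bot
print(bot.job_done())"
```

```text
the job is handed in; nothing more can be done
None
```

I handed the job in at about 31 s: all three boxes stand on their matching pads, each pump was pressed to its stop and held in the order aqua, yellow, red, and the bystanders were not touched; the hand-in returned no verdict.

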